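Lock the spindle of a welding index stand on its flat

ROBOT

A 6-joint arm with a two-finger parallel gripper is mounted at the origin on the work surface. World frame = base frame: x ahead of the robot, y to its left, z up, the work surface at z = 0. Lengths are in m, angles in rad, forces in N, time in s.
With the tool pointing down it reaches from about 0.375 to 0.975 m from the base axis. Payload 3.8 kg.
Tool frame: the origin (TCP) lies at the very end of the fingers, on their centre line; the grasp point (between the pads) lies 19 mm behind it; z points along the fingers, x is the direction in which the jaws open and shut, and the axes are right-handed (so a half turn about z gives the same grasp; the last joint's range is limited). The gripper opens to 85 mm and grips with 20 to 120 N. Pads are 22 mm wide; open, the fingers measure 114 mm over their backs; the gripper's body (76 mm by 85 mm) begins 54 mm behind the grasp point. The pads swing forward as they close: fully open they stand 13 mm farther back than shut.
Start: joints at [1.229, 0.264, 1.604, -0, 1.274, -0.037], TCP at [0.203, 0.644, 0.231] pointing down, gripper open.
Joint ranges: [-2.63, 2.63], [-0.94, 2.18], [0.31, 2.57], [-1.31, 4.45], [0, 2.66], [-2.55, 2.55]. Speed limits (rad/s): [2.57, 2.57, 3.14, 3.14, 3.14, 3.14].

INTERFACE

Orientations are given as a rotation vector (axis times angle).
In Python, from workcell import bot gives the robot as it stands.
- The arm moves only by the tool carry_out, never from a script. Its argument "deltas" is a list of rows, each an object with "delta_pos": the shift along the tool's x, y, z in m, a list of three; "dr": the turn, a rotation vector about the tool's x, y, z in rad, a list of three. A call has 1 to 10 rows; each row shifts and turns the commanded pose from where the row before left it, along the tool's axes as they then stand; what a row does not reach is not made up. A row lasts 1/8 s, in which the tool goes at most 62.5 mm and 10.7 degrees, less where a joint would pass 70% of its speed; a pose out of reach is approached as far as the arm can. A call is refused whole if a number of a shift passes 0.0625 or a number of a turn 0.188, either way. A call with a gripper value outside its range is refused whole. "grip" is the opening, from 0 (shut) to 1 (fully open), set as the call begins (left out, the last holds). The fingers move at their own pace and stop on an object; "force" is the grip in N (left out, the last holds). Time passes only in rows, so rows that do not move let the fingers close. It gives the time, the measured TCP pose, the force and the opening at its end, in the units of the state.
- bot.read_state(): the state, without advancing time (a new reading comes with each control period).
- bot.read_camera(name): name is "scene" or "top" or "wrist"; returns a dict with "frame" (480x640x3 uint8, red, green, blue), "K" (3x3 intrinsics, pixels), "k1" (the pictures are not rectified: a ray, as slopes to the right and down, at radius r is drawn at 1 + k1 r^2 times it, then the intrinsics apply), "xyz" and "attitude" of the camera in the world; the wrist camera has in their place "hand_eye" (4x4, takes a point from camera to tool coordinates, whose origin is the TCP and whose axes are the tool frame's). Camera axes: x right, y down, z forward; pixel columns grow to the right and rows downward; lengths in m; the calibration is good to about 2 mm. A picture is of the moment at which its call begins: read the wrist's pose just before it. There is no depth.
- bot.finish_job(): hands the job in, once; it reports no verdict.
The state is a dict: "time": time; "q": joint angles; "joint_vel": joint speeds; "joint_torque": joint torques, N m; "tool_pos": TCP position; "tcp_rot": TCP orientation; "wrist_force": force on the tool from outside, world axes, zero at the start; "torque": the same for the moment, N m; "width": opening from 0.0 (shut) to 1.0 (fully open).
Only numpy, scipy, OpenCV 4.12 (cv2) and the standard library are available. Lean on these libraries where they do the work, as an engineer would, in place of code of your own. Each camera call takes 0.05 s, during which the arm holds its last target.

TASK

Lock the spindle of the indexing stand ready for tack welding. First push the blue lock collar down until it sits flush on the stand's aluminium boss with no gap; then turn the steel spindle so that its yellow-painted flat squarely faces the red plunger, and pinch the red plunger and the opposite face of the blue collar between the fingers until you feel the plunger drop fully onto the flat. Finish while still holding that pinch - do not let go - and leave everything else on the bench where it is.

Things in the scene. Friction and masses are not known exactly. Their poses are not given: they have to be found in the camera images.
- stand: Indexing stand fixed to the bench: grey base plate 150 x 130 x 20 mm, central aluminium boss 48 mm in diameter, its top 65 mm above the bench (flange 68 mm wide below, 32 mm high). Origin: on the bench under the spindle's vertical axis, z up. The red plunger sits on its -x side and slides along its x. Two guide posts (31 mm in x, 12 in y) stand at y = +42 mm, tops at 86 mm. Place and yaw vary.
- spindle (a joint): Angle of the vertical spindle about the stand's z, rad: 0 = flat squarely faces the plunger (stand's -x); positive = turned counterclockwise seen from above. Starts 70 to 112 degrees off, positive. Turns stiffly (0.03 N m), stays where left. Pressing the plunger on the flat squares a small error by itself; on the round side the plunger cannot drop.
- spindle_top (a point): Centre of the spindle's top end, 130 mm above the bench, on the axis. Steel D-section bar 24 mm in diameter with one flat 8 mm from the axis along its whole exposed length (20 mm thick across the flat; flat 18 mm wide, painted yellow, with a yellow bar beside it on the top end). The spindle's own -x points out of the flat. With the collar down, 35 mm stand above it.
- collar: Blue lock collar, a block around the spindle: 38 mm in x, 72 in y (-42 to +30 mm from the axis), 30 high, axes parallel to the stand's. Origin: spindle axis, underside. Back face (opposite the plunger) 19 mm from the axis at +x. Only slides up and down, held by about 6 N of friction, never turns, stays where left. A tongue at its lower +y end runs between the guide posts.
- collar_lift (a joint): Height of the collar's underside above the boss (m): 0 = flush on the boss; starts 9 to 16 mm up, travel 25 mm.
- collar_press (a point): Middle of the free part of the collar's top face, 29 mm from the spindle axis on the stand's -y side: a place clear of the spindle to press down on. It is 95 mm above the bench when the collar is flush.
- plunger: Red round plunger head, 20 mm in diameter, 6 mm thick, on the collar's -x side; rides with the collar, centre 15 mm above the collar's underside (80 mm above the bench with the collar flush). Axes parallel to the stand's. Origin: on the spindle axis level with the collar's underside when the plunger is out; moves to +x as it is pushed in.
- plunger_face (a point): Centre of the plunger head's outer face, 37 mm from the spindle axis when out. Over head and collar back it measures 56 mm when out, 53 mm when stopped on the round of the spindle, 49.5 mm when bottomed on the flat.
- plunger_push (a joint): How far the plunger is pushed in toward the spindle (m): 0 = out, 0.003 to 0.004 = stopped on the round side of the spindle, 0.0065 to 0.007 = bottomed on the flat. A spring (about 2 N out, 3 N in) pushes it back out when let go.
- weld_ring: Thin steel ring, 56 mm wide, 18 mm high, lying beside the stand on its -y side; origin under its centre. Leave alone.
- wrench: Steel wrench 150 mm long lying beyond the stand on its +x side; leave alone.
- taper_holder: Dark steel tapered tool holder, 62 mm wide, 105 mm high, standing; origin under its centre. Leave alone.
- tube_stub: Upright aluminium tube, 50 mm wide, 90 mm high; origin under its centre. Leave alone.
- paste_tin: Small round tin, 68 mm wide, 55 mm high; origin under its centre. Leave alone.
- screwdriver: Screwdriver lying on the bench; leave alone.
- brush: Brush lying on the bench; leave alone.

How it is judged:
By the outcome, as a careful person would: the job done as asked, in the order asked, and still so for the second after the job is handed in, while the arm keeps its last pose, push and grip.
It also fails if it takes over 48 s, if anything falls off the work surface, if the arm or the gripper's body presses on something with over 40 N, if the wrist force passes 120 N, or if a joint passes its speed limit or range.

## Working session

There is one attempt and no reset: what is moved stays moved. The work goes in short steps, Python scripts to look and compute and a tool call to move; the robot and the scene stay as the last step left them, time stands still between calls to the robot, and variables do not carry over. Pictures are saved under pics/ and viewed, and the job is handed in when it is done.

Besides the shell and the picture viewer there is one more tool, called after "Request:" by a JSON object that holds its "fn" and its "kwargs", one argument or row to a line. carry_out: Moves the arm, as the interface text tells. Its arguments: {"type":"object","properties":{"deltas":{"type":"array"},"grip":{"type":"number"},"force":{"type":"number"}},"required":["deltas"]}

```bash
ls; mkdir -p pics; python3 - <<'E'
from workcell import bot
import cv2
for n in ["scene","top","wrist"]:
    s=bot.read_state()
    c=bot.read_camera(n)
    cv2.imwrite(f"pics/{n}0.png",c["frame"][:,:,::-1])
    print(n,c["K"].tolist(),c["k1"],c.get("xyz"),c.get("attitude"),c.get("hand_eye"))
print(s)
E
```

```text
pics
scene [[532.1561641470136, 0.0, 320.08444660166515], [0.0, 532.1561641470136, 242.74230222308395], [0.0, 0.0, 1.0]] -0.10260225284120716 [ 1.34218938 -0.04406658  0.89551626] [-1.75369612 -1.72536984  0.73903047] None
top [[438.9020258741007, 0.0, 319.2148868803747], [0.0, 438.9020258741007, 241.70363970969498], [0.0, 0.0, 1.0]] -0.05547063379517082 [ 0.35924045 -0.01302958  1.20640737] [-2.14711775  2.16302372 -0.14462776] None
wrist [[431.80883444036584, 0.0, 319.29230123417017], [0.0, 431.80883444036584, 249.55627254241273], [0.0, 0.0, 1.0]] -0.028412275023562274 None None [[ 9.99999939e-01  5.09441417e-05  3.45311582e-04 -3.46419802e-04]
 [-1.60031745e-04  9.46104355e-01  3.23861890e-01 -8.42745192e-02]
 [-3.10201925e-04 -3.23861925e-01  9.46104306e-01 -1.42425243e-01]
 [ 0.00000000e+00  0.00000000e+00  0.00000000e+00  1.00000000e+00]]
{'time': 0.1, 'q': array([ 1.22911847e+00,  2.64688744e-01,  1.60526842e+00,  2.79864330e-05,
        1.27368789e+00, -3.68938402e-02]), 'joint_vel': array([-1.03862341e-03,  2.92964179e-05, -2.96666675e-03, -9.54821785e-04,
        2.13888185e-04, -9.66484840e-04]), 'joint_torque': array([-7.74971559e-04, -5.16709292e+01, -3.68588090e+01, -4.83573058e-05,
        6.35497083e-03,  1.37500456e-05]), 'tool_pos': array([0.20232292, 0.64326175, 0.23006242]), 'tcp_rot': array([ 2.53201341,  1.85779592, -0.00269048]), 'wrist_force': array([ 0.35469574, -0.29495982, -0.70061847]), 'torque': array([-0.01089791, -0.01523124,  0.01479667]), 'width': 0.9983994059151089}
```

View pics/scene0.png

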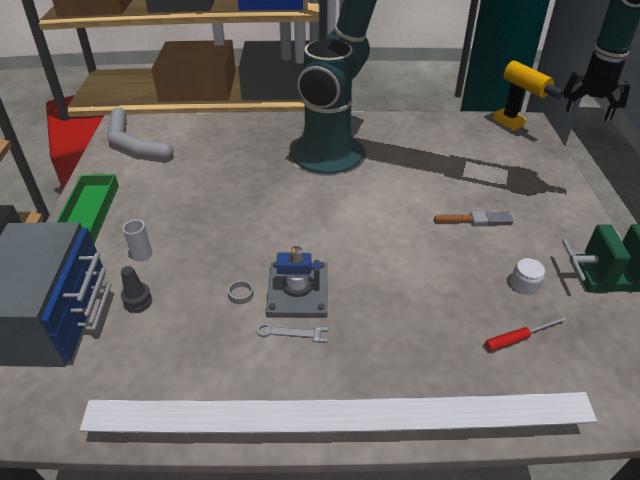

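View pics/top0.png

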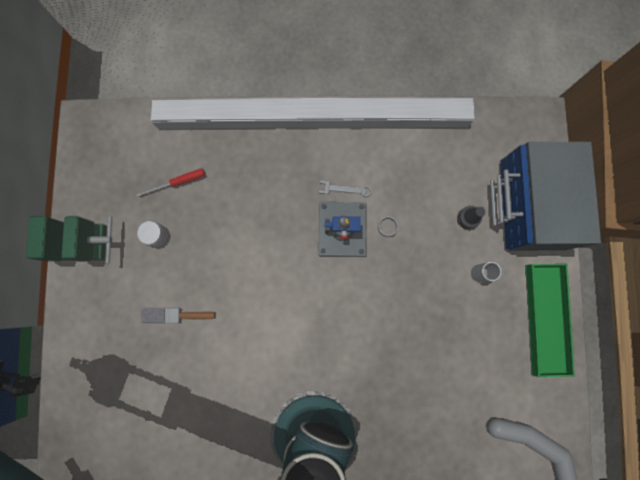

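View pics/wrist0.png

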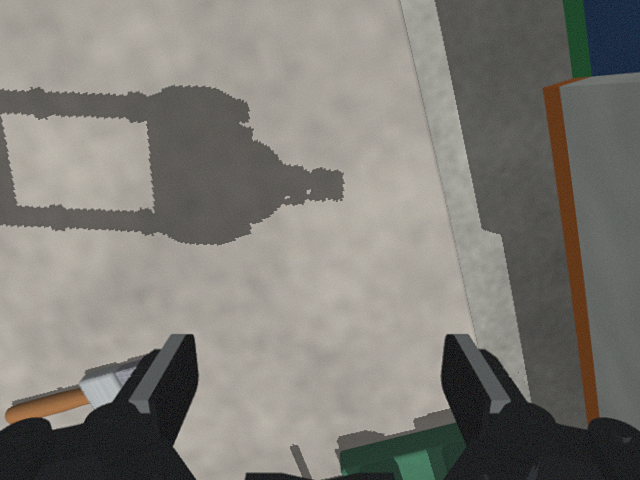

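Scene and top show the stand at about top pixel (343,229), roughly aligned with the world axes, with the plunger towards the robot. The weld ring is at (388,227) and the wrench at (343,188).

```bash
cat > h.py <<'E'
import numpy as np,cv2
from scipy.spatial.transform import Rotation as R
def ray(c,uv,T=None):
    K=c["K"];u=(np.array(uv,float)-[K[0,2],K[1,2]])/[K[0,0],K[1,1]]
    dist=np.array([c["k1"],0,0,0.])
    p=cv2.undistortPoints(np.array([[uv]],float),K,dist)[0,0]
    d=np.array([p[0],p[1],1.])
    Rm,t=cam(c,T); return t,Rm@d
def cam(c,T=None):
    if T is None: return R.from_rotvec(c["attitude"]).as_matrix(),np.array(c["xyz"])
    M=T@np.array(c["hand_eye"]);return M[:3,:3],M[:3,3]
def tool(s):
    T=np.eye(4);T[:3,:3]=R.from_rotvec(s["tcp_rot"]).as_matrix();T[:3,3]=s["tool_pos"];return T
def onz(c,uv,z,T=None):
    t,d=ray(c,uv,T);return t+d*(z-t[2])/d[2]
def proj(c,P,T=None):
    Rm,t=cam(c,T);p=(np.array(P)-t)@Rm
    x=p[...,:2]/p[...,2:];r2=(x**2).sum(-1,keepdims=True);x=x*(1+c["k1"]*r2)
    return x*[c["K"][0,0],c["K"][1,1]]+[c["K"][0,2],c["K"][1,2]]
def move(s,P,yaw=None,Rg=None):
    """delta in tool axes from measured pose to P"""
    T=tool(s);return T[:3,:3].T@(np.array(P)-T[:3,3])
E
python3 - <<'E'
from workcell import bot
from h import *
c=bot.read_camera("top");f=c["frame"]
cv2.imwrite("pics/topz.png",cv2.resize(f[170:280,290:420],None,fx=6,fy=5.4,interpolation=cv2.INTER_NEAREST)[:,:,::-1])
print([onz(c,p,.02).round(4).tolist() for p in [(320,203),(366,203),(366,256),(318,256)]])
c=bot.read_camera("scene");f=c["frame"]
cv2.imwrite("pics/scz.png",cv2.resize(f[230:350,220:350],None,fx=6,fy=5,interpolation=cv2.INTER_NEAREST)[:,:,::-1])
E
```

```text
[[0.6232, -0.0202, 0.02], [0.6224, -0.1473, 0.02], [0.4754, -0.1441, 0.02], [0.4764, -0.0137, 0.02]]
```

View pics/topz.png

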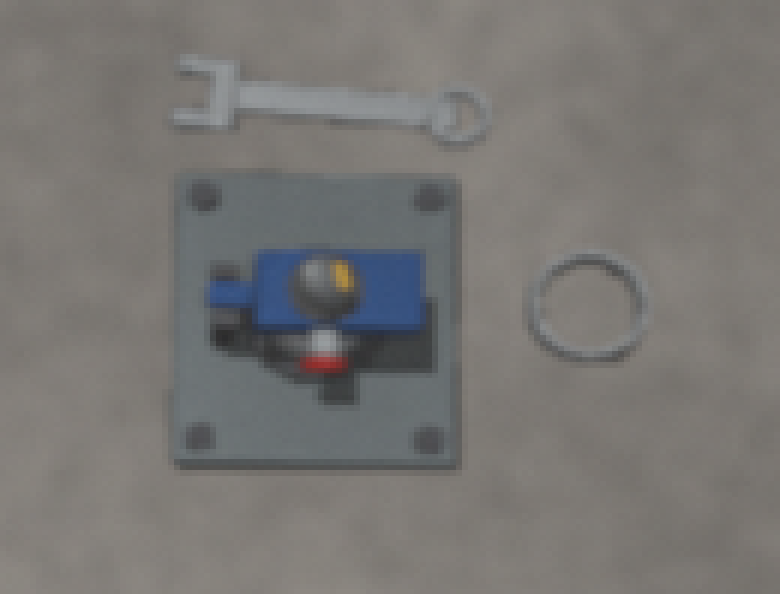

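View pics/scz.png

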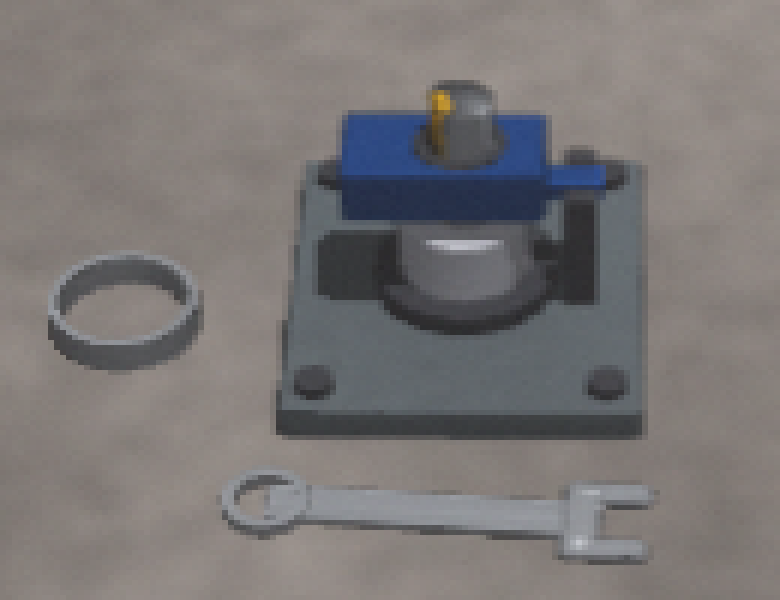

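Request:
{"fn": "carry_out", "kwargs": {
  "deltas": [
    {"delta_pos":[0,0,0],"dr":[0,0,0.184]},
    {"delta_pos":[0,0,0],"dr":[0,0,0.184]},
    {"delta_pos":[0,0,0],"dr":[0,0,0.184]},
    {"delta_pos":[0,0,0],"dr":[0,0,0.184]},
    {"delta_pos":[0,0,0],"dr":[0,0,0.184]},
    {"delta_pos":[0,0,0],"dr":[0,0,0.184]},
    {"delta_pos":[0,0,0],"dr":[0,0,0.184]}
  ]
}}

```text
time: 1.12
tool_pos: [0.2025, 0.6437, 0.231]
tcp_rot: [3.141, -0.044, -0.0]
wrist_force: [-0.6, -1.5, 0.4]
width: 1.002
```

Request:
{"fn": "carry_out", "kwargs": {
  "deltas": [
    {"delta_pos":[0.0226,0.0448,-0.0015],"dr":[0,0,0]},
    {"delta_pos":[0.0226,0.0448,-0.0015],"dr":[0,0,0]},
    {"delta_pos":[0.0226,0.0448,-0.0015],"dr":[0,0,0]},
    {"delta_pos":[0.0226,0.0448,-0.0015],"dr":[0,0,0]},
    {"delta_pos":[0.0226,0.0448,-0.0015],"dr":[0,0,0]},
    {"delta_pos":[0.0226,0.0448,-0.0015],"dr":[0,0,0]},
    {"delta_pos":[0.0226,0.0448,-0.0015],"dr":[0,0,0]},
    {"delta_pos":[0.0226,0.0448,-0.0015],"dr":[0,0,0]}
  ]
}}

```text
time: 2.12
tool_pos: [0.3759, 0.2801, 0.2435]
tcp_rot: [-3.141, 0.034, -0.001]
wrist_force: [0.1, -0.6, -0.0]
width: 0.998
```

Request:
{"fn": "carry_out", "kwargs": {
  "deltas": [
    {"delta_pos":[0.0226,0.0448,-0.0015],"dr":[0,0,0]},
    {"delta_pos":[0.0226,0.0448,-0.0015],"dr":[0,0,0]},
    {"delta_pos":[0.0226,0.0448,-0.0015],"dr":[0,0,0]},
    {"delta_pos":[0.0226,0.0448,-0.0015],"dr":[0,0,0]},
    {"delta_pos":[0.0226,0.0448,-0.0015],"dr":[0,0,0]},
    {"delta_pos":[0.0226,0.0448,-0.0015],"dr":[0,0,0]},
    {"delta_pos":[0.0226,0.0448,-0.0015],"dr":[0,0,0]},
    {"delta_pos":[0.0226,0.0448,-0.0015],"dr":[0,0,0]},
    {"delta_pos":[0,0,0],"dr":[0,0,0]}
  ]
}}

```text
time: 3.25
tool_pos: [0.5493, -0.0836, 0.2552]
tcp_rot: [3.141, -0.041, 0.0]
wrist_force: [-1.2, 1.0, -0.4]
width: 1.0
```

```bash
python3 - <<'E'
from workcell import bot
from h import *
import pickle
s=bot.read_state();c=bot.read_camera("wrist");pickle.dump((s,c),open("w1.pkl","wb"))
cv2.imwrite("pics/w1.png",c["frame"][:,:,::-1])
print(s["time"],s["q"],s["tool_pos"],tool(s)[:3,:3].round(4).tolist())
E
```

```text
3.25 [-1.95453884e-01  2.35297095e-02  1.83273207e+00 -7.18689707e-04
  1.28493769e+00 -1.69207488e-01] [ 0.54929534 -0.08361138  0.2551708 ] [[0.9997, -0.026, 0.0003], [-0.026, -0.9997, -0.0008], [0.0003, 0.0007, -1.0]]
```

View pics/w1.png

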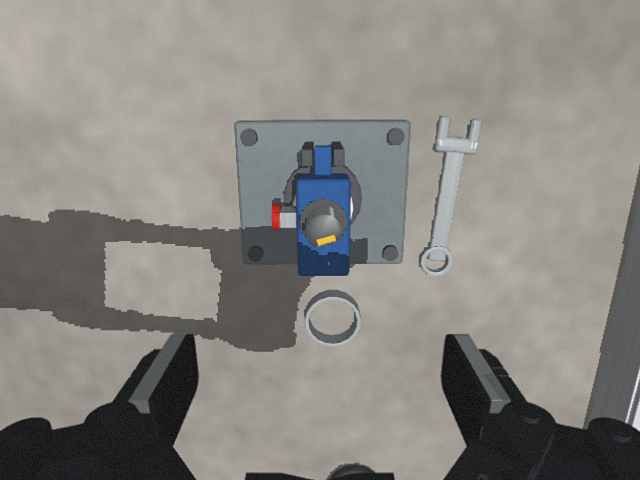

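The wrist view shows the plate's corners at about (235,122), (410,120), (403,262) and (245,265). The spindle top is near (323,222) with its yellow bar at (326,240), and the plunger is at (277,216). I'll measure these by colour.

```bash
cat > meas.py <<'E'
import pickle,sys
from h import *
s,c=pickle.load(open(sys.argv[1],"rb"));T=tool(s);f=c["frame"]
hsv=cv2.cvtColor(f,cv2.COLOR_RGB2HSV)
def big(m):
    n,l,st,ce=cv2.connectedComponentsWithStats(m.astype(np.uint8));k=1+np.argmax(st[1:,4]);return l==k
Y=big((hsv[...,0]>12)&(hsv[...,0]<35)&(hsv[...,1]>150)&(hsv[...,2]>90))
B=big((hsv[...,0]>100)&(hsv[...,0]<125)&(hsv[...,1]>120))
Rd=big(((hsv[...,0]<6)|(hsv[...,0]>174))&(hsv[...,1]>150))
for n,m in (("Y",Y),("B",B),("R",Rd)):
    cn=max(cv2.findContours(m.astype(np.uint8),0,2)[0],key=cv2.contourArea)
    r=cv2.minAreaRect(cn);print(n,m.sum(),r,cv2.boxPoints(r).round(1).tolist())
E
python3 meas.py w1.pkl; python3 - <<'E'
from h import *;import pickle
s,c=pickle.load(open("w1.pkl","rb"))
cv2.imwrite("pics/w1z.png",cv2.resize(c["frame"][160:290,250:380],None,fx=4.6,fy=4.6,interpolation=2)[:,:,::-1])
T=tool(s)
print([onz(c,p,.02,T).round(4).tolist() for p in [(235,121.5),(410,120),(403,263),(245.5,265)]])
E
```

```text
Y 113 ((325.8584899902344, 239.75473022460938), (6.043863773345947, 18.268951416015625), 74.05460357666016) [[316.20001220703125, 239.39999389648438], [333.79998779296875, 234.3000030517578], [335.5, 240.1999969482422], [317.8999938964844, 245.1999969482422]]
B 3994 ((323.0, 210.5), (129.0, 54.0), 90.0) [[296.0, 146.0], [350.0, 146.0], [350.0, 275.0], [296.0, 275.0]]
R 193 ((276.0, 216.5), (25.0, 8.0), 90.0) [[272.0, 204.0], [280.0, 204.0], [280.0, 229.0], [272.0, 229.0]]
[[0.4794, -0.0137, 0.02], [0.6267, -0.0163, 0.02], [0.6253, -0.1448, 0.02], [0.478, -0.1429, 0.02]]
```

View pics/w1z.png

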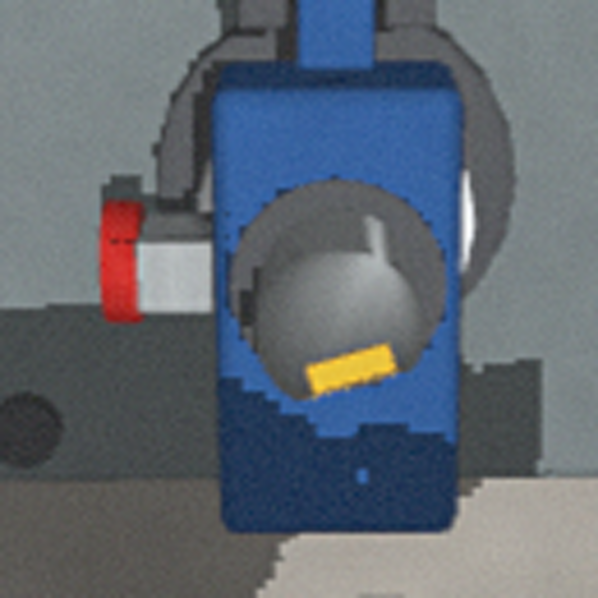

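```bash
python3 - <<'E'
from h import *;import pickle
s,c=pickle.load(open("w1.pkl","rb"));T=tool(s)
P=lambda u,v,z:onz(c,(u,v),z,T)
a=P(316.9,242.4,.13);b=P(334.7,237.3,.13)
print("bar",np.degrees(np.arctan2(*(b-a)[1::-1])),(a+b)/2)
z=lambda x,y:(250+x/4.6-.5,160+y/4.6-.5)
# rim points of spindle top (zoom coords)
pts=[(256,310),(428,325),(265,362),(415,362),(280,385)]
for q in pts: print(P(*z(*q),.13).round(4))
print("center",P(*z(340,318),.13))
for h in (.075,.08):  # plunger head centre for lift 10..14
  print("plunger",h, P(*z(105,262),h+.015+.0),)
# collar top corners at z=.095+lift
for L in (.009,.012,.016):
  print(L,[P(*z(*q),.095+L).round(4).tolist() for q in [(213,88),(462,88),(458,530),(220,530)]])
# predicted axis pixels
print((proj(c,np.array([[.5523,-.0794,.13]]),T)-[250,160]+.5)*4.6)
E
```

```text
bar 15.255323225266542 [ 0.55268974 -0.08526275  0.13      ]
[ 0.5396 -0.0762  0.13  ]
[ 0.5636 -0.079   0.13  ]
[ 0.5406 -0.0838  0.13  ]
[ 0.5618 -0.0844  0.13  ]
[ 0.5426 -0.0873  0.13  ]
center [ 0.55132325 -0.07763894  0.13      ]
plunger 0.075 [ 0.5141887  -0.07894088  0.09      ]
plunger 0.08 [ 0.51477836 -0.07766111  0.095     ]
0.009 [[0.5334, -0.0493, 0.104], [0.5703, -0.0502, 0.104], [0.5694, -0.1208, 0.104], [0.5315, -0.1198, 0.104]]
0.012 [[0.5336, -0.0488, 0.107], [0.5701, -0.0497, 0.107], [0.5692, -0.1196, 0.107], [0.5317, -0.1186, 0.107]]
0.016 [[0.5338, -0.0481, 0.111], [0.5698, -0.049, 0.111], [0.569, -0.1179, 0.111], [0.5319, -0.1169, 0.111]]
[[347.24451059 329.88905087]]
```

Request:
{"fn": "carry_out", "kwargs": {
  "deltas": [
    {"delta_pos":[0.0021,0.024,0],"dr":[0,0,0]},
    {"delta_pos":[0,0,0.025],"dr":[0,0,0]},
    {"delta_pos":[0,0,0.025],"dr":[0,0,0]},
    {"delta_pos":[0,0,0.025],"dr":[0,0,0]},
    {"delta_pos":[0,0,0.025],"dr":[0,0,0]},
    {"delta_pos":[0,0,0.025],"dr":[0,0,0]},
    {"delta_pos":[0,0,0],"dr":[0,0,0]},
    {"delta_pos":[0,0,0],"dr":[0,0,0]},
    {"delta_pos":[0,0,0],"dr":[0,0,0]}
  ],
  "grip": 0,
  "force": 30
}}

```text
time: 4.42
tool_pos: [0.551, -0.1046, 0.132]
tcp_rot: [3.141, -0.034, 0.004]
wrist_force: [0.4, 0.0, 0.8]
width: 0.007
```

Request:
{"fn": "carry_out", "kwargs": {
  "deltas": [
    {"delta_pos":[0,0,0],"dr":[0,0,0]},
    {"delta_pos":[0,0,0],"dr":[0,0,0]}
  ]
}}

```text
time: 4.68
tool_pos: [0.5502, -0.1049, 0.1309]
tcp_rot: [3.141, -0.035, 0.002]
wrist_force: [0.7, -0.2, 0.3]
width: -0.005
```

```bash
python3 - <<'E'
from workcell import bot
from h import *
import pickle
s=bot.read_state();c=bot.read_camera("wrist");pickle.dump((s,c),open("w2.pkl","wb"))
cv2.imwrite("pics/w2.png",c["frame"][:,:,::-1])
print(s["time"],s["tool_pos"],s["tcp_rot"])
for i in range(3):bot.read_camera("scene");print(bot.read_state()["tool_pos"])
E
```

```text
4.675 [ 0.55022299 -0.10486855  0.13090567] [ 3.14118457e+00 -3.47047648e-02  1.52455196e-03]
[ 0.55002145 -0.10485545  0.13055297]
[ 0.549934   -0.10483297  0.13044397]
[ 0.54986607 -0.10484     0.13032009]
```

View pics/w2.png

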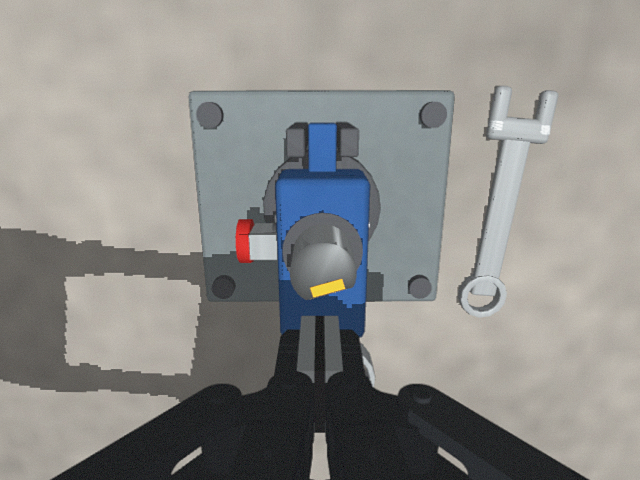

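Request:
{"fn": "carry_out", "kwargs": {
  "deltas": [
    {"delta_pos":[0.001,0.0025,0.005],"dr":[0,0,0]},
    {"delta_pos":[0,0,0.005],"dr":[0,0,0]},
    {"delta_pos":[0,0,0.005],"dr":[0,0,0]},
    {"delta_pos":[0,0,0.004],"dr":[0,0,0]},
    {"delta_pos":[0,0,0.003],"dr":[0,0,0]},
    {"delta_pos":[0,0,0.003],"dr":[0,0,0]},
    {"delta_pos":[0,0,0.003],"dr":[0,0,0]},
    {"delta_pos":[0,0,0],"dr":[0,0,0]},
    {"delta_pos":[0,0,0],"dr":[0,0,0]}
  ]
}}

```text
time: 6.0
tool_pos: [0.5509, -0.1073, 0.1022]
tcp_rot: [3.141, -0.034, 0.0]
wrist_force: [0.0, 0.9, -0.6]
width: -0.005
```

Request:
{"fn": "carry_out", "kwargs": {
  "deltas": [
    {"delta_pos":[0,0,0.003],"dr":[0,0,0]},
    {"delta_pos":[0,0,0.002],"dr":[0,0,0]},
    {"delta_pos":[0,0,0.001],"dr":[0,0,0]},
    {"delta_pos":[0,0,0],"dr":[0,0,0]},
    {"delta_pos":[0,0,0],"dr":[0,0,0]}
  ]
}}

```text
time: 6.62
tool_pos: [0.5509, -0.1073, 0.0962]
tcp_rot: [3.141, -0.035, 0.0]
wrist_force: [-0.1, 0.8, 1.8]
width: -0.003
```

Request:
{"fn": "carry_out", "kwargs": {
  "deltas": [
    {"delta_pos":[0,0,0.001],"dr":[0,0,0]},
    {"delta_pos":[0,0,0.001],"dr":[0,0,0]},
    {"delta_pos":[0,0,0],"dr":[0,0,0]}
  ]
}}

```text
time: 7.0
tool_pos: [0.551, -0.1073, 0.095]
tcp_rot: [3.141, -0.035, 0.0]
wrist_force: [-3.0, 0.2, 6.5]
width: -0.002
```

```bash
python3 - <<'E'
from workcell import bot
from h import *
c=bot.read_camera("scene");f=c["frame"]
cv2.imwrite("pics/scz2.png",cv2.resize(f[230:350,220:350],None,fx=6,fy=5,interpolation=cv2.INTER_NEAREST)[:,:,::-1])
print(bot.read_state()["tool_pos"],bot.read_state()["wrist_force"])
E
```

```text
[ 0.55098984 -0.10731021  0.09501701] [-2.46902475 -0.41108398  6.60129257]
```

View pics/scz2.png

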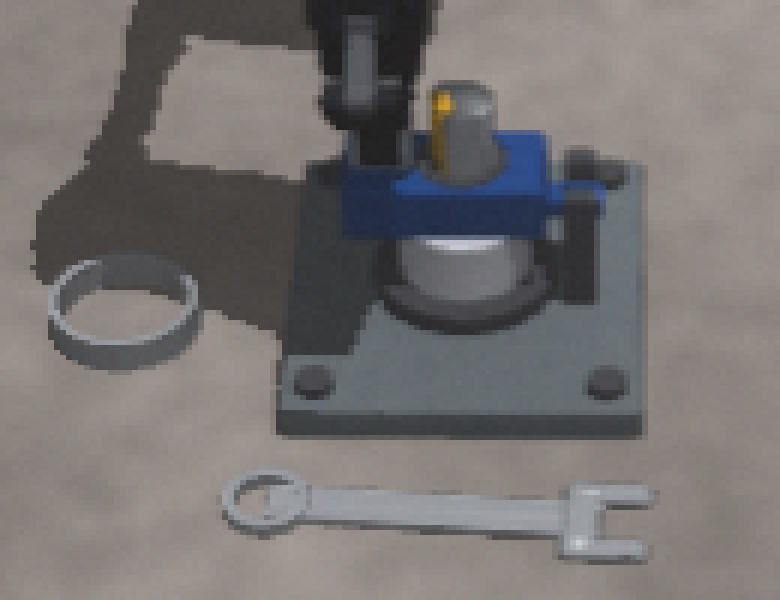

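The scene view shows the collar nearly down, with its lower edge at zoom row 237. I'll press further until the force rises steeply.

Request:
{"fn": "carry_out", "kwargs": {
  "deltas": [
    {"delta_pos":[0,0,0.001],"dr":[0,0,0]},
    {"delta_pos":[0,0,0],"dr":[0,0,0]},
    {"delta_pos":[0,0,0],"dr":[0,0,0]}
  ]
}}

```text
time: 7.42
tool_pos: [0.551, -0.1073, 0.095]
tcp_rot: [3.141, -0.034, 0.0]
wrist_force: [-5.0, 0.3, 13.0]
width: 0.001
```

Request:
{"fn": "carry_out", "kwargs": {
  "deltas": [
    {"delta_pos":[0,0,0.001],"dr":[0,0,0]},
    {"delta_pos":[0,0,0],"dr":[0,0,0]},
    {"delta_pos":[0,0,0],"dr":[0,0,0]}
  ]
}}

```text
time: 7.8
tool_pos: [0.5511, -0.1073, 0.0949]
tcp_rot: [3.141, -0.034, 0.001]
wrist_force: [-7.3, 0.7, 17.1]
width: 0.001
```

Request:
{"fn": "carry_out", "kwargs": {
  "deltas": [
    {"delta_pos":[0,0,0.001],"dr":[0,0,0]},
    {"delta_pos":[0,0,0],"dr":[0,0,0]},
    {"delta_pos":[0,0,0],"dr":[0,0,0]}
  ]
}}

```text
time: 8.18
tool_pos: [0.5512, -0.1074, 0.0949]
tcp_rot: [3.141, -0.034, 0.001]
wrist_force: [-9.2, 2.3, 22.5]
width: -0.004
```

Request:
{"fn": "carry_out", "kwargs": {
  "deltas": [
    {"delta_pos":[0,0,-0.015],"dr":[0,0,0]},
    {"delta_pos":[0,0,-0.025],"dr":[0,0,0]},
    {"delta_pos":[0,0,-0.025],"dr":[0,0,0]},
    {"delta_pos":[0,0,0],"dr":[0,0,0]}
  ]
}}

```text
time: 8.68
tool_pos: [0.5527, -0.1077, 0.1584]
tcp_rot: [3.14, -0.035, 0.007]
wrist_force: [-0.2, -0.2, -0.2]
width: -0.0
```

Request:
{"fn": "carry_out", "kwargs": {
  "deltas": [
    {"delta_pos":[0,-0.0305,0],"dr":[0,0,0]},
    {"delta_pos":[0,0,0],"dr":[0,0,-0.186]},
    {"delta_pos":[0,0,0],"dr":[0,0,-0.186]},
    {"delta_pos":[0,0,0],"dr":[0,0,-0.186]},
    {"delta_pos":[0,0,0],"dr":[0,0,-0.186]},
    {"delta_pos":[0,0,0],"dr":[0,0,-0.186]}
  ],
  "grip": 0.6
}}

```text
time: 9.43
tool_pos: [0.5505, -0.0766, 0.1543]
tcp_rot: [-2.818, -1.386, 0.003]
wrist_force: [-0.3, 0.1, 0.6]
width: 0.599
```

Request:
{"fn": "carry_out", "kwargs": {
  "deltas": [
    {"delta_pos":[0,0,0],"dr":[0,0,-0.186]},
    {"delta_pos":[0,0,0],"dr":[0,0,-0.186]},
    {"delta_pos":[0,0,0],"dr":[0,0,-0.186]},
    {"delta_pos":[0,0,0],"dr":[0,0,-0.186]},
    {"delta_pos":[0,0,0],"dr":[0,0,-0.186]},
    {"delta_pos":[0,0,0],"dr":[0,0,0]},
    {"delta_pos":[0,0,0],"dr":[0,0,0]},
    {"delta_pos":[0,0,0],"dr":[0,0,0]}
  ]
}}

```text
time: 10.42
tool_pos: [0.5513, -0.0767, 0.1559]
tcp_rot: [-1.908, -2.496, 0.0]
wrist_force: [0.3, -0.5, -0.2]
width: 0.599
```

```bash
cat > snap.py <<'E'
from workcell import bot
from h import *
import pickle,sys
n=sys.argv[1]
s=bot.read_state();c=bot.read_camera("wrist");pickle.dump((s,c),open(n+".pkl","wb"))
cv2.imwrite(f"pics/{n}.png",c["frame"][:,:,::-1])
T=tool(s)
print(s["time"],s["q"].round(3),s["tool_pos"],"yaw",np.degrees(np.arctan2(T[1,0],T[0,0])),T[:3,2].round(4),s["wrist_force"].round(1),s["width"])
E
python3 snap.py w3
```

```text
10.425 [-0.183  0.102  1.939  0.     1.102 -2.019] [ 0.55131227 -0.07673369  0.15589014] yaw 105.21171999088453 [-5.e-04  1.e-04 -1.e+00] [ 0.3 -0.5 -0.2] 0.5992739951262991
```

View pics/w3.png

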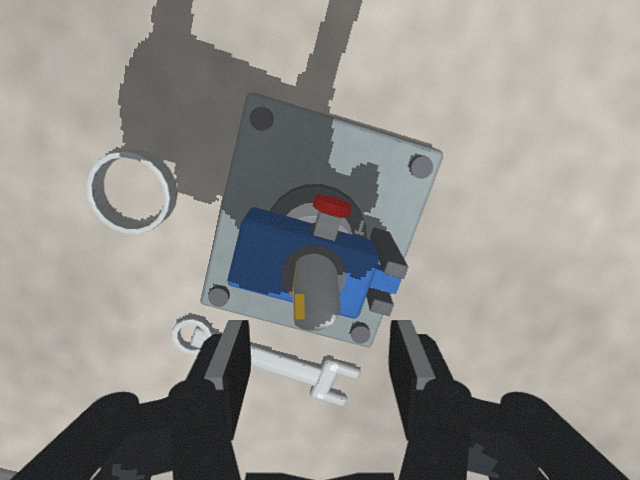

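```bash
python3 meas.py w3.pkl; python3 - <<'E'
from h import *;import pickle
s,c=pickle.load(open("w3.pkl","rb"));T=tool(s)
z=cv2.resize(c["frame"][230:360,250:380],None,fx=4.6,fy=4.6,interpolation=2)
d=np.radians(105.3);ax=np.array([.5515,-.0785,.13])
for a in np.linspace(0,2*np.pi,60):
    p=ax+.012*np.array([np.cos(a),np.sin(a),0]);q=(proj(c,p,T)-[250,230]+.5)*4.6
    cv2.circle(z,tuple(int(v) for v in q),2,(0,255,0),-1)
cv2.imwrite("pics/w3z.png",z[:,:,::-1])
E
```

```text
Y 213 ((299.0, 306.0), (24.0, 8.0), 90.0) [[295.0, 294.0], [303.0, 294.0], [303.0, 318.0], [295.0, 318.0]]
B 7899 ((316.4384765625, 266.3923034667969), (168.39511108398438, 81.9172134399414), 15.255120277404785) [[224.39999389648438, 283.79998779296875], [246.0, 204.6999969482422], [408.3999938964844, 249.0], [386.8999938964844, 328.1000061035156]]
R 600 ((331.7500305175781, 205.75), (37.947322845458984, 17.39252471923828), 18.43494987487793) [[311.0, 208.0], [316.5, 191.5], [352.5, 203.5], [347.0, 220.0]]
```

View pics/w3z.png

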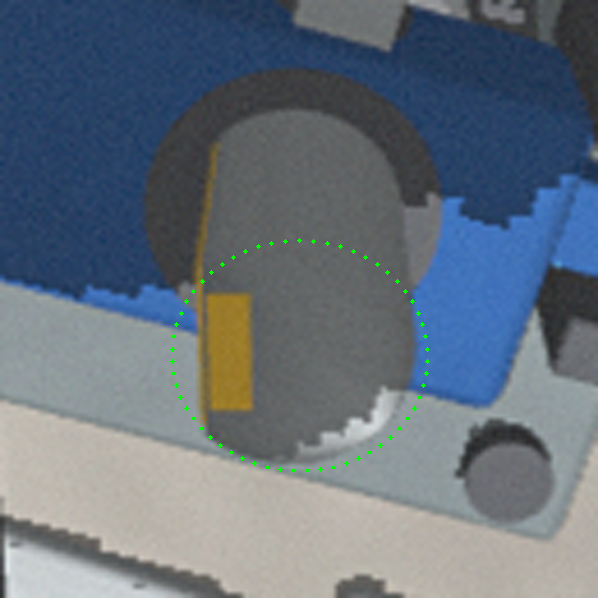

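The yellow bar is now vertical in the wrist image, so the jaws are square to the flat. The spindle sits about 1 mm to the left of my prediction, so I'll correct by about 0.7 mm, go down and grip.

Request:
{"fn": "carry_out", "kwargs": {
  "deltas": [
    {"delta_pos":[-0.0007,0,0.015],"dr":[0,0,0]},
    {"delta_pos":[0,0,0.015],"dr":[0,0,0]},
    {"delta_pos":[0,0,0.015],"dr":[0,0,0]},
    {"delta_pos":[0,0,0.009],"dr":[0,0,0]},
    {"delta_pos":[0,0,0],"dr":[0,0,0]},
    {"delta_pos":[0,0,0],"dr":[0,0,0]}
  ]
}}

```text
time: 11.22
tool_pos: [0.5521, -0.0775, 0.1026]
tcp_rot: [1.905, 2.497, 0.0]
wrist_force: [-0.1, -0.0, 0.2]
width: 0.6
```

Request:
{"fn": "carry_out", "kwargs": {
  "deltas": [
    {"delta_pos":[0,0,0],"dr":[0,0,0]},
    {"delta_pos":[0,0,0],"dr":[0,0,0]},
    {"delta_pos":[0,0,0],"dr":[0,0,0]},
    {"delta_pos":[0,0,0],"dr":[0,0,0]},
    {"delta_pos":[0,0,0],"dr":[0,0,0]},
    {"delta_pos":[0,0,0],"dr":[0,0,0]}
  ],
  "grip": 0,
  "force": 60
}}

```text
time: 11.98
tool_pos: [0.5523, -0.0778, 0.1032]
tcp_rot: [1.905, 2.497, 0.001]
wrist_force: [-1.2, -1.6, 5.8]
width: 0.215
```

```bash
python3 snap.py w4
```

```text
11.975 [-0.184  0.158  1.982 -0.     1.    -2.022] [ 0.55227766 -0.07777331  0.10316938] yaw 105.31228120426428 [ 1.3e-03 -6.0e-04 -1.0e+00] [-1.2 -1.6  5.8] 0.2153616600889806
```

View pics/w4.png

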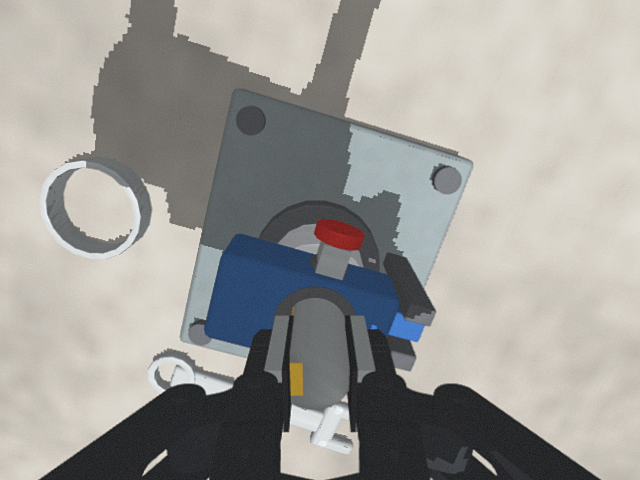

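Request:
{"fn": "carry_out", "kwargs": {
  "deltas": [
    {"delta_pos":[0,0.00027,0],"dr":[0,0,0.1327]},
    {"delta_pos":[0,0.00027,0],"dr":[0,0,0.1327]},
    {"delta_pos":[0,0.00027,0],"dr":[0,0,0.1327]},
    {"delta_pos":[0,0.00027,0],"dr":[0,0,0.1327]},
    {"delta_pos":[0,0.00027,0],"dr":[0,0,0.1327]},
    {"delta_pos":[0,0.00027,0],"dr":[0,0,0.1327]},
    {"delta_pos":[0,0.00027,0],"dr":[0,0,0.1327]}
  ]
}}

```text
time: 12.9
tool_pos: [0.5538, -0.0787, 0.1031]
tcp_rot: [2.824, 1.373, -0.0]
wrist_force: [-2.1, -3.6, 6.0]
width: 0.22
```

Request:
{"fn": "carry_out", "kwargs": {
  "deltas": [
    {"delta_pos":[0,0.00027,0],"dr":[0,0,0.1327]},
    {"delta_pos":[0,0.00027,0],"dr":[0,0,0.1327]},
    {"delta_pos":[0,0.00027,0],"dr":[0,0,0.1327]},
    {"delta_pos":[0,0.00027,0],"dr":[0,0,0.1327]},
    {"delta_pos":[0,0.00027,0],"dr":[0,0,0.1327]},
    {"delta_pos":[0,0.00027,0],"dr":[0,0,0.1327]},
    {"delta_pos":[0,0.00027,0],"dr":[0,0,0.1327]},
    {"delta_pos":[0,0,0],"dr":[0,0,0]},
    {"delta_pos":[0,0,0],"dr":[0,0,0]}
  ]
}}

```text
time: 14.02
tool_pos: [0.5539, -0.0805, 0.1031]
tcp_rot: [3.139, -0.031, -0.001]
wrist_force: [-5.0, -4.5, 7.8]
width: 0.222
```

```bash
python3 snap.py w5; python3 meas.py w5.pkl
```

```text
14.025 [-0.187  0.163  1.977 -0.003  1.002 -0.167] [ 0.55388954 -0.08049461  0.1031361 ] yaw -1.1164058907236634 [-9.e-04 -2.e-03 -1.e+00] [-5.  -4.5  7.8] 0.22179521648420616
Y 388 ((296.0, 378.5), (31.0, 12.0), 90.0) [[290.0, 363.0], [302.0, 363.0], [302.0, 394.0], [290.0, 394.0]]
B 7548 ((314.03399658203125, 255.7484588623047), (140.44589233398438, 99.5335922241211), 87.39744567871094) [[261.1000061035156, 187.89999389648438], [360.6000061035156, 183.3000030517578], [366.8999938964844, 323.6000061035156], [267.5, 328.20001220703125]]
R 651 ((232.01992797851562, 307.1365661621094), (17.40761947631836, 46.363834381103516), 6.952957630157471) [[220.60000610351562, 329.1000061035156], [226.1999969482422, 283.1000061035156], [243.5, 285.20001220703125], [237.89999389648438, 331.20001220703125]]
```

View pics/w5.png

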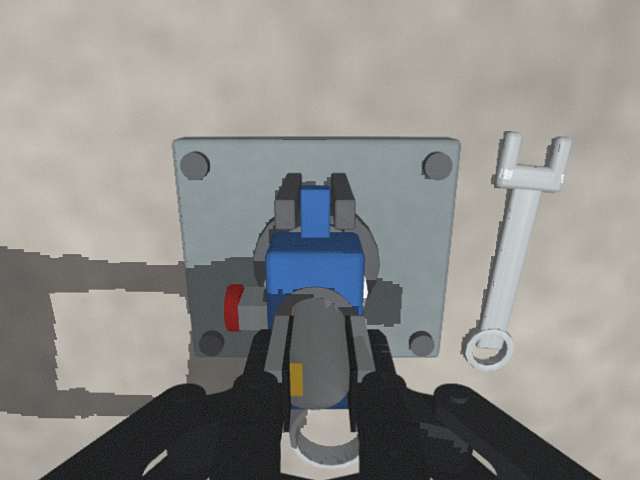

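Request:
{"fn": "carry_out", "kwargs": {
  "deltas": [
    {"delta_pos":[0,0,0],"dr":[0,0,0]},
    {"delta_pos":[0,0,0],"dr":[0,0,0]},
    {"delta_pos":[0,0,0],"dr":[0,0,0]},
    {"delta_pos":[0,0,0],"dr":[0,0,0]},
    {"delta_pos":[0,0,0],"dr":[0,0,0]},
    {"delta_pos":[0,0,0],"dr":[0,0,0]}
  ],
  "grip": 1
}}

```text
time: 14.82
tool_pos: [0.5544, -0.0792, 0.1023]
tcp_rot: [-3.141, 0.031, 0.0]
wrist_force: [1.1, -0.4, 0.5]
width: 1.002
```

```bash
python3 snap.py w6; python3 meas.py w6.pkl;python3 - <<'E'
from workcell import bot
from h import *
c=bot.read_camera("scene");f=c["frame"]
cv2.imwrite("pics/scz3.png",cv2.resize(f[230:350,220:350],None,fx=6,fy=5,interpolation=cv2.INTER_NEAREST)[:,:,::-1])
E
```

```text
14.825 [-0.186  0.164  1.977  0.     1.    -0.167] [ 0.55439813 -0.07922175  0.10225304] yaw -1.1321857276476066 [-0.  0. -1.] [ 1.1 -0.4  0.5] 1.0017398682888679
Y 392 ((294.0, 383.5), (31.0, 12.0), 90.0) [[288.0, 368.0], [300.0, 368.0], [300.0, 399.0], [288.0, 399.0]]
B 9608 ((313.0, 300.5), (223.0, 98.0), 90.0) [[264.0, 189.0], [362.0, 189.0], [362.0, 412.0], [264.0, 412.0]]
R 654 ((230.7976531982422, 310.7228698730469), (17.08983612060547, 46.88227081298828), 5.856013774871826) [[219.89999389648438, 333.20001220703125], [224.6999969482422, 286.5], [241.6999969482422, 288.29998779296875], [236.89999389648438, 334.8999938964844]]
```

View pics/w6.png

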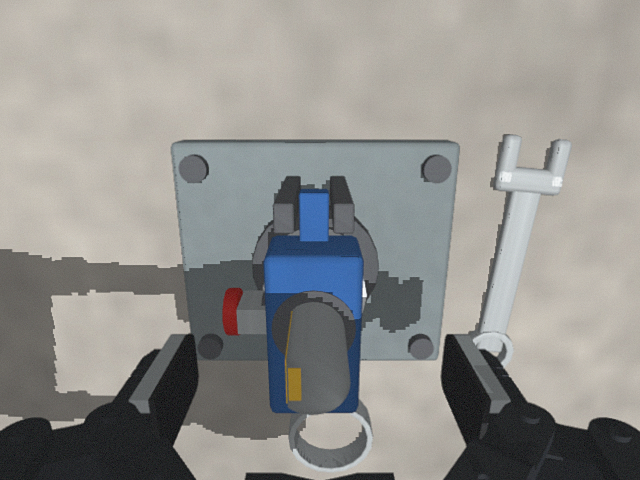

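View pics/scz3.png

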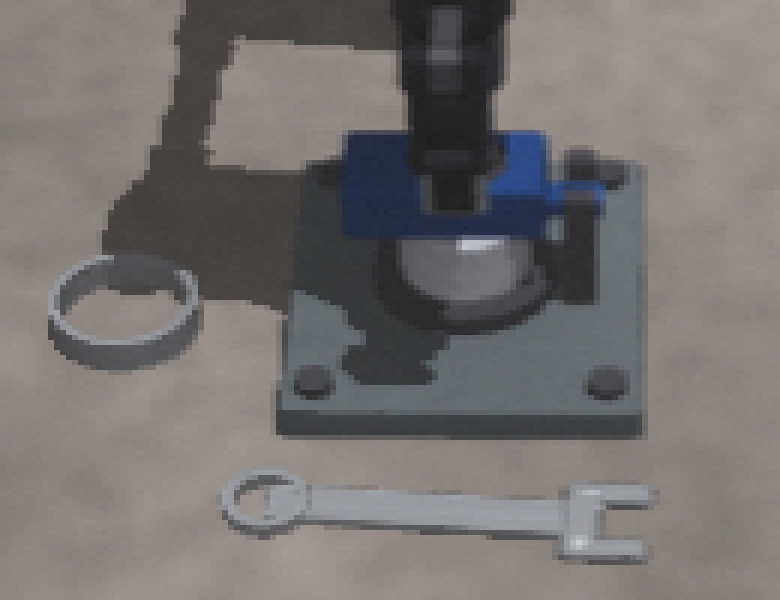

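```bash
python3 - <<'E'
from h import *;import pickle
s,c=pickle.load(open("w6.pkl","rb"));T=tool(s)
t=lambda u,v,z:(np.linalg.inv(T)@np.r_[onz(c,(u,v),z,T),1])[:3].round(4)
print("bar",t(294,383.5,.13)); print("bar ends",t(294,368,.13),t(294,399,.13))
print("spindle R",t(351,383,.13)); 
print("collar L/R",t(266,350,.095),t(362,350,.095),"front edge",t(315,412,.095))
print("plunger outer", t(222,311,.080),t(227,289,.08),t(229,333,.08))
print(T[:3,3])
E
```

```text
bar [-0.0089  0.0005 -0.0277]
bar ends [-0.0087 -0.0053 -0.0277] [-0.009   0.0064 -0.0277]
spindle R [ 0.0091  0.0003 -0.0277]
collar L/R [-0.0221  0.0102  0.0073] [0.0162 0.0102 0.0073] front edge [-0.0027  0.0403  0.0073]
plunger outer [-0.0422  0.0005  0.0223] [-0.0393 -0.0097  0.0223] [-0.0399  0.0111  0.0223]
[ 0.55439813 -0.07922175  0.10225304]
```

Request:
{"fn": "carry_out", "kwargs": {
  "deltas": [
    {"delta_pos":[-0.0088,0,0],"dr":[0,0,0]},
    {"delta_pos":[0,0,0],"dr":[0,0,0]},
    {"delta_pos":[0,0,0.008],"dr":[0,0,0]},
    {"delta_pos":[0,0,0.008],"dr":[0,0,0]},
    {"delta_pos":[0,0,0.008],"dr":[0,0,0]},
    {"delta_pos":[0,0,0.006],"dr":[0,0,0]},
    {"delta_pos":[0,0,0.006],"dr":[0,0,0]},
    {"delta_pos":[0,0,0],"dr":[0,0,0]},
    {"delta_pos":[0,0,0],"dr":[0,0,0]}
  ]
}}

```text
time: 16.05
tool_pos: [0.5457, -0.0791, 0.0664]
tcp_rot: [3.141, -0.031, 0.0]
wrist_force: [0.6, -0.2, 0.1]
width: 1.001
```

```bash
python3 snap.py w7
```

```text
16.05 [-0.189  0.193  2.02  -0.     0.929 -0.169] [ 0.54572533 -0.07914089  0.06639308] yaw -1.1337795193062843 [ 2.e-04 -1.e-04 -1.e+00] [ 0.6 -0.2  0.1] 1.0005732454759952
```

View pics/w7.png

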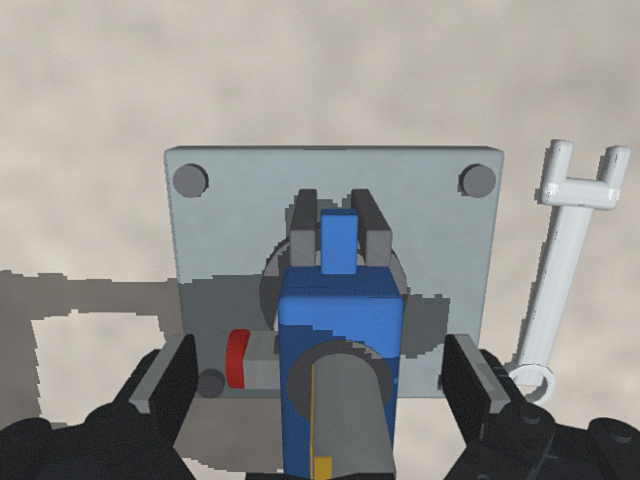

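Request:
{"fn": "carry_out", "kwargs": {
  "deltas": [
    {"delta_pos":[0,0,0],"dr":[0,0,0]},
    {"delta_pos":[0,0,0],"dr":[0,0,0]},
    {"delta_pos":[0,0,0],"dr":[0,0,0]},
    {"delta_pos":[0,0,0],"dr":[0,0,0]}
  ],
  "grip": 0.7,
  "force": 30
}}

```text
time: 16.6
tool_pos: [0.5451, -0.0791, 0.0662]
tcp_rot: [-3.141, 0.031, 0.001]
wrist_force: [-2.9, -0.7, 2.1]
width: 0.698
```

```bash
python3 snap.py w8
```

```text
16.6 [-0.189  0.193  2.021 -0.     0.929 -0.169] [ 0.54510297 -0.07908453  0.06620805] yaw -1.1330217071143427 [-9.e-04  1.e-04 -1.e+00] [-2.9 -0.7  2.1] 0.6977764010993741
```

View pics/w8.png

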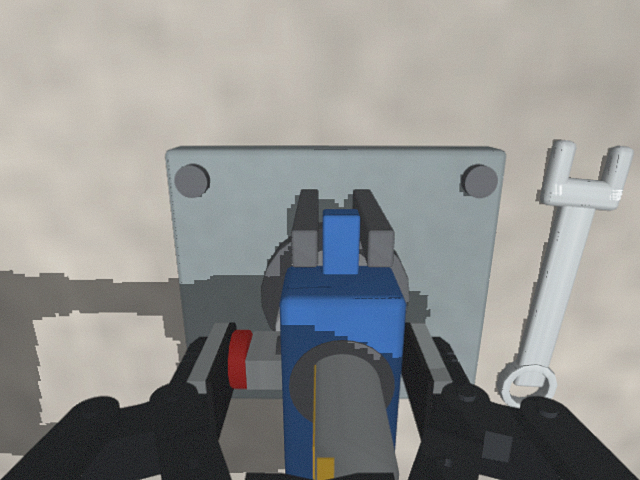

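```bash
python3 - <<'E'
from workcell import bot
from h import *
c=bot.read_camera("scene");f=c["frame"]
cv2.imwrite("pics/scz4.png",cv2.resize(f[240:310,260:340],None,fx=9,fy=8,interpolation=cv2.INTER_NEAREST)[:,:,::-1])
import pickle
s,c=pickle.load(open("w8.pkl","rb"))
cv2.imwrite("pics/w8z.png",cv2.resize(c["frame"][300:480,190:460],None,fx=2.9,fy=2.9)[:,:,::-1])
E
```

```text
(no output)
```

View pics/scz4.png

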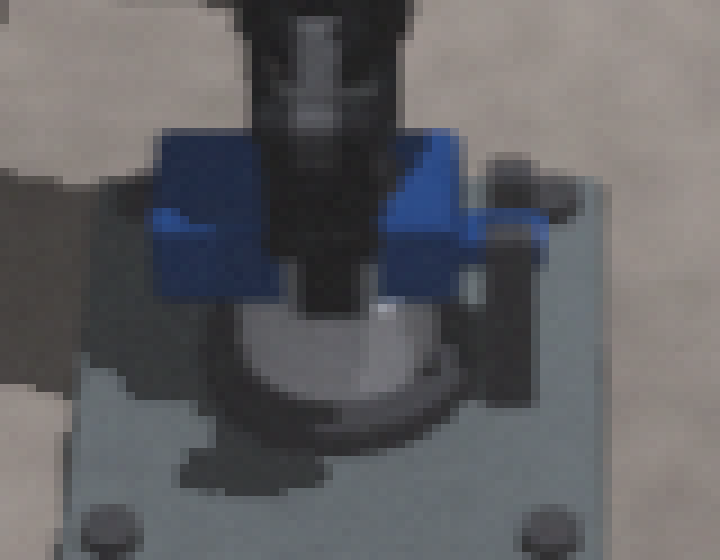

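View pics/w8z.png

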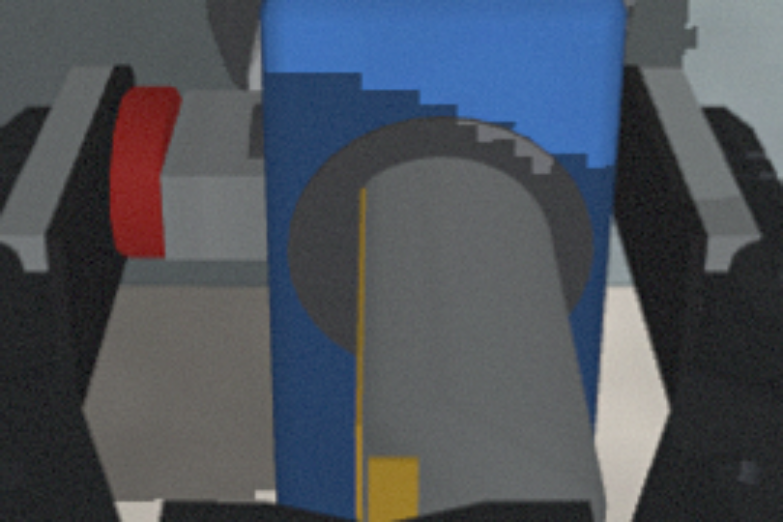

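```bash
python3 - <<'E'
from workcell import bot
from h import *
c=bot.read_camera("scene");t,d=ray(c,(260+335/9-.5,240+316/8-.5))
for x in (.5745,.580,.585,.589): print(x,(t+d*(x-t[0])/d[0]).round(4))
print(proj(c,np.array([[.5755,-.0795,.065],[.5705,-.0795,.065],[.5705,-.0795,.095]])))
s=bot.read_state();print(s["wrist_force"],s["tool_pos"],s["time"])
E
```

```text
0.5745 [ 0.5745 -0.0782  0.062 ]
0.58 [ 0.58  -0.078  0.068]
0.585 [ 0.585  -0.0777  0.0734]
0.589 [ 0.589  -0.0776  0.0778]
[[296.06412056 278.40028384]
 [296.09921234 276.66968786]
 [295.68556607 266.87634002]]
[-2.6444748  -1.49294579  2.22798007] [ 0.54532703 -0.07907282  0.06624586] 16.75
```

Request:
{"fn": "carry_out", "kwargs": {
  "deltas": [
    {"delta_pos":[0,0,0],"dr":[0,0,0]},
    {"delta_pos":[0,0,0],"dr":[0,0,0]},
    {"delta_pos":[0.001,0,-0.003],"dr":[0,0,0]},
    {"delta_pos":[0,0,0],"dr":[0,0,0]},
    {"delta_pos":[0,0,0],"dr":[0,0,0]}
  ],
  "grip": 0.8
}}

```text
time: 17.38
tool_pos: [0.5467, -0.0791, 0.0694]
tcp_rot: [3.141, -0.031, 0.0]
wrist_force: [-0.4, 0.8, -0.3]
width: 0.803
```

Request:
{"fn": "carry_out", "kwargs": {
  "deltas": [
    {"delta_pos":[0,0,0],"dr":[0,0,0]},
    {"delta_pos":[0,0,0],"dr":[0,0,0]},
    {"delta_pos":[0,0,0],"dr":[0,0,0]}
  ],
  "grip": 0.7
}}

```text
time: 17.75
tool_pos: [0.546, -0.0791, 0.0691]
tcp_rot: [-3.141, 0.031, 0.002]
wrist_force: [-1.5, 0.5, 0.3]
width: 0.7
```

```bash
python3 snap.py w9; python3 - <<'E'
from h import *;import pickle
for n in ("w7","w8","w9","w5"):
  s,c=pickle.load(open(n+".pkl","rb"));T=np.eye(4)
  h=s["width"]*.0425
  P=np.array([[sx*h,y,z] for sx in(-1,1) for y in(-.011,.011) for z in (-.013,-.006,0,-.03)])
  print(n,proj(c,P,T).round(0).tolist())
s,c=pickle.load(open("w9.pkl","rb"))
cv2.imwrite("pics/w9z.png",cv2.resize(c["frame"][300:480,190:460],None,fx=2.9,fy=2.9)[:,:,::-1])
E
```

```text
17.75 [-0.189  0.191  2.017 -0.     0.935 -0.169] [ 0.54599876 -0.07906471  0.06908446] yaw -1.134676148229519 [-1.2e-03  1.0e-04 -1.0e+00] [-1.5  0.5  0.3] 0.7004416066960771
w7 [[196.0, 328.0], [202.0, 318.0], [206.0, 310.0], [181.0, 356.0], [202.0, 383.0], [207.0, 371.0], [211.0, 362.0], [189.0, 415.0], [447.0, 328.0], [442.0, 318.0], [437.0, 310.0], [463.0, 356.0], [441.0, 383.0], [436.0, 371.0], [432.0, 362.0], [455.0, 415.0]]
w8 [[234.0, 328.0], [238.0, 318.0], [241.0, 311.0], [224.0, 356.0], [238.0, 383.0], [242.0, 371.0], [244.0, 362.0], [229.0, 415.0], [410.0, 328.0], [406.0, 318.0], [403.0, 311.0], [421.0, 356.0], [405.0, 383.0], [402.0, 371.0], [399.0, 362.0], [415.0, 415.0]]
w9 [[234.0, 328.0], [238.0, 318.0], [241.0, 311.0], [224.0, 356.0], [238.0, 383.0], [241.0, 371.0], [244.0, 362.0], [229.0, 415.0], [410.0, 328.0], [406.0, 318.0], [403.0, 311.0], [421.0, 356.0], [405.0, 383.0], [402.0, 371.0], [399.0, 362.0], [415.0, 415.0]]
w5 [[294.0, 328.0], [295.0, 318.0], [296.0, 311.0], [291.0, 356.0], [295.0, 383.0], [296.0, 371.0], [297.0, 362.0], [292.0, 416.0], [350.0, 328.0], [348.0, 318.0], [347.0, 311.0], [354.0, 356.0], [348.0, 383.0], [347.0, 371.0], [346.0, 362.0], [352.0, 416.0]]
```

View pics/w9z.png

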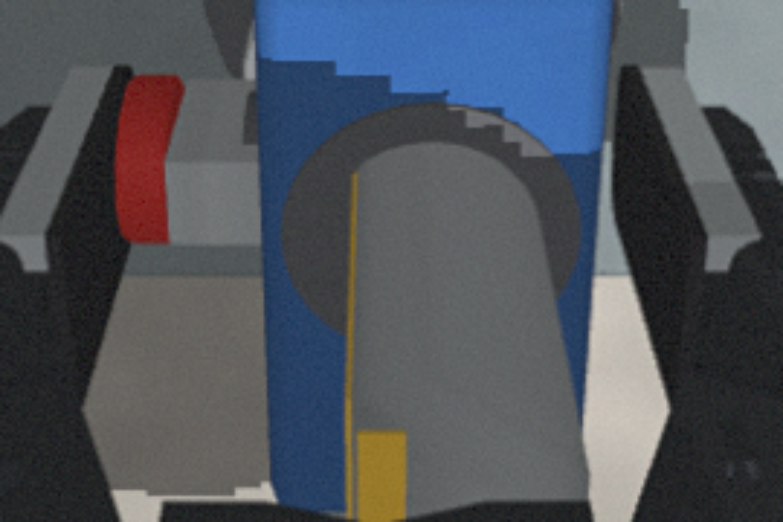

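Request:
{"fn": "carry_out", "kwargs": {
  "deltas": [
    {"delta_pos":[0,0,0],"dr":[0,0,0]},
    {"delta_pos":[0,0,0],"dr":[0,0,0]},
    {"delta_pos":[0,0,0],"dr":[0,0,0]},
    {"delta_pos":[0,0,0],"dr":[0,0,0]}
  ],
  "grip": 0.5,
  "force": 25
}}

```text
time: 18.3
tool_pos: [0.5466, -0.0791, 0.0694]
tcp_rot: [-3.141, 0.031, 0.0]
wrist_force: [-2.7, -0.7, 2.8]
width: 0.569
```

```bash
python3 snap.py w10; python3 - <<'E'
from h import *;import pickle
s,c=pickle.load(open("w10.pkl","rb"))
cv2.imwrite("pics/w10z.png",cv2.resize(c["frame"][300:480,190:460],None,fx=2.9,fy=2.9)[:,:,::-1])
E
```

```text
18.3 [-0.189  0.191  2.016  0.     0.935 -0.169] [ 0.54658772 -0.07907803  0.06939696] yaw -1.13486721995238 [-0.  0. -1.] [-2.7 -0.7  2.8] 0.5687869425733728
```

View pics/w10z.png

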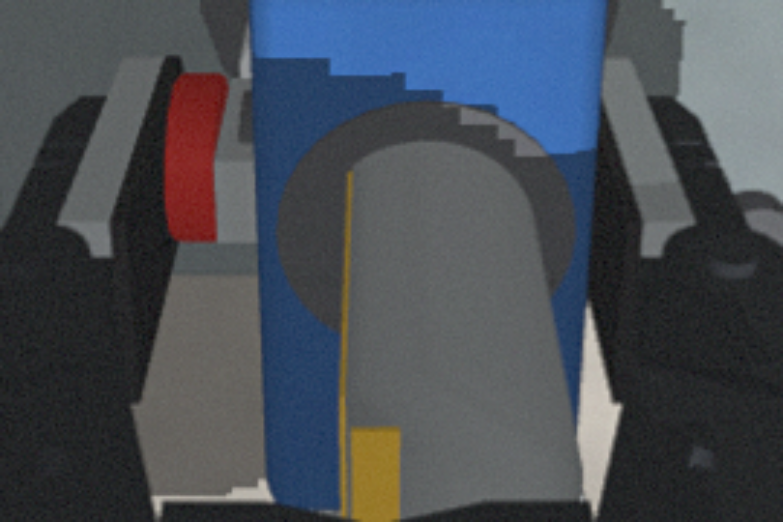

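The jaws stopped at 0.569, about 48.4 mm. The spindle's 20 mm read 18.3 mm, so this matches the 49.5 mm bottomed figure and not the 53 mm on the round. I'll firm up the pinch.

Request:
{"fn": "carry_out", "kwargs": {
  "deltas": [
    {"delta_pos":[0,0,0],"dr":[0,0,0]},
    {"delta_pos":[0,0,0],"dr":[0,0,0]},
    {"delta_pos":[0,0,0],"dr":[0,0,0]},
    {"delta_pos":[0,0,0],"dr":[0,0,0]},
    {"delta_pos":[0,0,0],"dr":[0,0,0]},
    {"delta_pos":[0,0,0],"dr":[0,0,0]}
  ],
  "grip": 0.4,
  "force": 40
}}

```text
time: 19.1
tool_pos: [0.5467, -0.0791, 0.0695]
tcp_rot: [-3.141, 0.031, -0.0]
wrist_force: [-3.1, 1.2, 4.8]
width: 0.562
```

```bash
python3 snap.py w11; python3 - <<'E'
from workcell import bot
from h import *
c=bot.read_camera("scene");f=c["frame"]
cv2.imwrite("pics/scz5.png",cv2.resize(f[230:350,220:350],None,fx=6,fy=5,interpolation=cv2.INTER_NEAREST)[:,:,::-1])
c=bot.read_camera("top");cv2.imwrite("pics/top5.png",c["frame"][:,:,::-1])
E
```

```text
19.1 [-0.189  0.191  2.016  0.     0.935 -0.169] [ 0.5466782  -0.07907632  0.06949865] yaw -1.1347361491433265 [ 1.e-04  0.e+00 -1.e+00] [-3.1  1.2  4.8] 0.561939876948889
```

View pics/scz5.png

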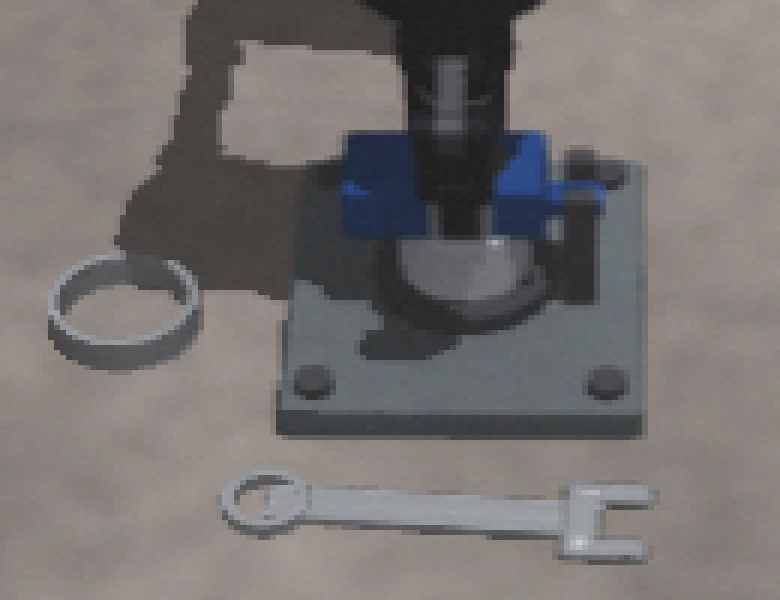

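View pics/w11.png

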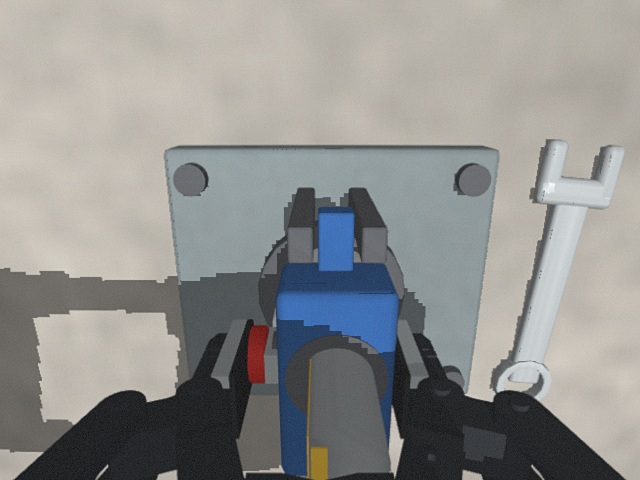

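```bash
python3 -c "
from workcell import bot
print(bot.finish_job())"
```

```text
the job is handed in; nothing more can be done
None
```

The spindle is locked and the job is handed in at about 19 s, with the arm still holding the pinch at 40 N.

- **Collar:** I pressed it down at the press point until the fingertips stopped at 95 mm, the flush height. They did not move further while the push rose from about 6 N to 22 N. In the last scene picture its lower edge was in the same place.
- **Spindle:** I gripped it across the flat and turned it about 106° clockwise. After I let go, the yellow bar was square to the plunger in the wrist picture, as far as I can read it.
- **Pinch:** the jaws stopped at 0.562, or 47.8 mm as read. The gripper reads low: the spindle's 20 mm showed as about 18.5 mm. The pinch fits the 49.5 mm for a plunger bottomed on the flat, and is clearly below the 53 mm for the round. The tool was pushing the collar down with about 5 N and sideways with about 3 N.
- **One unexplained contact:** on the first descent, with the jaws at 0.7, I saw about 3 N that I could not place. It may have been a fingertip near the boss. I reopened, raised the tool 3 mm, shifted it 1 mm and closed again, which reduced the force to about 1.5 N before the pinch.
- **Other items:** the weld ring and wrench look unmoved. I saved a final top picture but did not look at it, so I did not check the other bench items at the end. The arm never went down near them.

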